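Feel a tube rotator's end float and shim it

ROBOT

A 7-joint arm with a two-finger parallel gripper is mounted at the origin on the work surface. World frame = base frame: x ahead of the robot, y to its left, z up, the work surface at z = 0. Lengths are in m, angles in rad, forces in N, time in s.
With the tool pointing down it reaches from about 0.4 to 0.85 m from the base axis. Payload 4.5 kg.
Tool frame: the origin (TCP) lies where the fingers leave the gripper's body, on its centre line; the fingertips stand 64 mm ahead of it and the grasp point (between the pads) lies 45 mm ahead of it; z points along the fingers, y is the line along which they close (so a half turn about z gives the same grasp; the last joint's range is limited). The gripper opens to 88 mm and grips with 3 to 60 N. Pads are 18 mm wide; open, the fingers measure 123 mm over their backs; the gripper's body (75 mm by 187 mm) begins 45 mm behind the grasp point.
Start: joints at [-1.137, 0.689, -0.195, 1.565, 0.157, 0.902, -0.215], TCP at [0.243, 0.576, 0.303] pointing down, gripper open.
Joint ranges: [-3.01, 3.01], [-0.46, 2.08], [-1.47, 1.51], [0.13, 2.56], [-1, 4.14], [0.04, 2.09], [-2.66, 2.66]. Speed limits (rad/s): [2.57, 2.57, 3.14, 3.14, 3.14, 3.14, 3.14].

INTERFACE

Orientations are given as a unit quaternion [x, y, z, w].
In Python, from plant import r gives the robot as it stands.
- The arm moves only by the tool play_rows, never from a script. Its arguments are lists of equal length, an entry for each row: "translation": the shift along the tool's x, y, z in m, a list of three; "delta_rot": the turn, a rotation vector about the tool's x, y, z in degrees, a list of three; "grip": the opening, from -1 (shut) to 1 (fully open). In form: {"translation": [[x, y, z], ...], "delta_rot": [[rx, ry, rz], ...], "grip": [grip, ...]}. A call has 1 to 20 rows; each row shifts and turns the commanded pose from where the row before left it, along the tool's axes as they then stand; what a row does not reach is not made up. A row lasts 1/8 s, in which the tool goes at most 62.5 mm and 10.7 degrees, less where a joint would pass 70% of its speed; a pose out of reach is approached as far as the arm can. A call with a gripper value outside its range is refused whole. The fingers move at their own pace and stop on an object; "squeeze" is the grip in N (left out, the last holds). Time passes only in rows, so rows that do not move let the fingers close. It gives the time, the measured TCP pose, the force, the opening and the grip force at its end, in the units of the state.
- r.get_state(): the state, without advancing time (a new reading comes with each control period).
- r.snapshot(name): name is "scene" or "top" or "wrist"; returns the picture (480x640x3 uint8, blue, green, red); there is no depth.
- r.get_calibration(name): a dict with "intrinsics" (3x3 intrinsics, pixels), "eye" and "rotation" of the camera in the world. Camera axes: x right, y up, looking along -z (the intrinsics and any distortion apply to the point x, -y, -z); pixel columns grow to the right and rows downward; lengths in m; the calibration is good to about 2 mm. The wrist camera is an equidistant fisheye: a pixel r from the principal point sees the ray r / f radians off the axis. A picture is of the moment at which its call begins: read the wrist's pose just before it. get_calibration takes no time and is no camera call; for the wrist camera it gives the pose at the moment of the call.
- r.finish_job(): hands the job in; it is judged then, once.
Trained networks look in the newest picture that a camera, given by its name, has taken for a name from the list of things; names that differ only in an ending like _2 or _b are one class to them, and where a whole thing is asked for, a point or a joint stands for the part that bears it (a point fixed in the world has none). Each returns a list of dicts, best first, with "confidence" (0 to 1); they miss things now and then, are a little off and sometimes report something else, mostly with a low value. They report only what shows in the picture. A call takes as long as a camera call. They do not tell look-alikes from the thing itself.
- r.look_for(camera, target): "point" ([x, y, z] in m, in world coordinates, good to about 4 mm: the middle of the surface that is visible of it).
- r.silhouettes(camera, target): "pixels" (480x640 bool, what is visible of it).
The state is a dict: "clock": time; "q": joint angles; "qd": joint speeds; "joint_torque": joint torques, N m; "tool_pos": TCP position; "eef_rot": TCP orientation; "contact_force": force on the tool from outside, world axes, zero at the start; "moment": the same for the moment, N m; "opening": opening from 0.0 (shut) to 1.0 (fully open); "finger_force": force on a finger pad.
Only numpy, scipy, OpenCV 4.12 (cv2) and the standard library are available. Lean on these libraries where they do the work, as an engineer would, in place of code of your own. Each camera call takes 0.05 s, during which the arm holds its last target. There are 200 camera calls.

TASK

Check the end float of the tube rotator's shaft by its knurled hand knob: pull it gently out until the near collar bears on the knob-side bearing and hold it there a moment, then push it gently in until the shaft bears on the far bearing and hold again (about 5 N on the stop over the shaft's own drag, never above 15 N). Leave it pushed in, take the thickest of the three slotted brass shims that still leaves about a millimetre of the float you felt, and seat it without forcing, fully down over the shaft between the near collar and the knob-side bearing. Leave the other two shims standing in their stands and the glassware, spot plate and lamp cap undisturbed.

Things in the scene. Friction and masses are not known exactly. Their poses are not given: they have to be found in the camera images.
- rotator: Bench tube rotator, bolted to the bench: green cast base 90 x 216 x 14 mm carrying two bearing pedestals and a horizontal 12 mm steel shaft, 80 mm above the bench, with a tube disc (96 mm across) in the middle. Origin: middle of the base's underside. Its y axis runs along the shaft towards the hand knob, z up.
- shaft: The rotator's 12 mm shaft with all that is fixed on it (far collar, disc, near collar 28 mm across, hand knob, belt pulley). It slides along its axis only, with about 4 N of steady drag from felt seals, stays where it is left, and is stopped when a collar bears on its bearing; the float, some millimetres, differs from start to start. Origin on the axis; y along the shaft towards the knob, z up.
- knob (a point): Centre of the knurled brass hand knob on the shaft end outside the near bearing, 80 mm above the bench: a waist 30 mm across and 28 mm long between two rims 38 mm across, its axis along the shaft; moves with the shaft. Can be pinched from above across the waist.
- bearing_near: Fixed bearing pedestal on the knob side; its place along the base varies. Boss 32 mm across, 20 mm long, rim bevelled 2.5 mm. Origin: centre of its thrust face (disc side) on the shaft axis; y towards the knob, z up. A shim drops in from above between near collar and this face, its legs straddling the shaft and the 12 mm wide lug cast below it, which keeps it upright.
- bearing_far: Bearing pedestal at the pulley end, fixed on the base. Origin: centre of its thrust face (towards the disc), on the shaft axis; the far collar bears on it when the shaft is pushed in. Both stops are hard: they give about 0.3 mm at 5 N.
- shim_4: Slotted brass shim, loose, upright in an oak stand: 4 mm thick (y), 32 mm wide (x), 96 mm tall, 50 g. Two legs with tapered toes, 14 mm slot between; above, a pull tab 18 mm wide (x), 16 to 62 mm above the origin. Origin: slot centre, on the shaft axis when seated; slot top 6 mm above, toes 34 mm below. In the stand: origin 52 mm over the bench, stand top 36 mm, toes 18 mm deep. z up.
- shim_7: Slotted brass shim, loose, upright in an oak stand: 7 mm thick (y), 32 mm wide (x), 96 mm tall, 88 g. Two legs with tapered toes, 14 mm slot between; above, a pull tab 18 mm wide (x), 16 to 62 mm above the origin. Origin: slot centre, on the shaft axis when seated; slot top 6 mm above, toes 34 mm below. In the stand: origin 52 mm over the bench, stand top 36 mm, toes 18 mm deep. z up.
- shim_10: Slotted brass shim, loose, upright in an oak stand: 10 mm thick (y), 32 mm wide (x), 96 mm tall, 125 g. Two legs with tapered toes, 14 mm slot between; above, a pull tab 18 mm wide (x), 16 to 62 mm above the origin. Origin: slot centre, on the shaft axis when seated; slot top 6 mm above, toes 34 mm below. In the stand: origin 52 mm over the bench, stand top 36 mm, toes 18 mm deep. z up.
- rack: Varnished oak test tube rack with drying pegs, fixed to the bench, 70 x 200 x 145 mm.
- tube0: Clear glass test tube, 16 mm across, 150 mm tall, upright in the rack; origin at its foot.
- tube1: A second such tube in the rack.
- tube2: A third such tube in the rack.
- spot_plate: White porcelain spot plate with a crack, 90 x 112 x 12 mm, lying on the bench; origin under its middle.
- lamp_cap: Brass spirit lamp cap, 31 mm across, 42 mm tall, standing on the bench; origin under its middle.
- tin: Tin specimen box with hinged lid, 100 x 150 x 55 mm, shut, fixed; origin under its middle.
Things that resemble listed ones, but are neither listed nor needed, are in the scene too. What is shaped like the shim_10 but red is not meant.

How it is judged:
On the way, in this order (a step that is already met when the one before it is completed fails the run):
1. the shaft is pulled out and held bearing on the knob-side bearing, with more than 2.5 N for 0.3 s (contact force between shaft and bearing_near above 2.5 N), for 0.3 s.
2. then the shaft is pushed in and held bearing on the far bearing, with more than 2.5 N for 0.3 s (contact force between shaft and bearing_far above 2.5 N), for 0.3 s.
At the end, for the whole second after the job is handed in: The thickest shim that goes in (leaving under 4.6 mm of float) sits on the shaft between near collar and near bearing: slot centre within 4 mm of the axis sideways, 4 mm below to 2.5 above, tilt under 0.2 rad, at rest; the other two upright (0.15 rad), within 10 mm of their starts (((y of bearing_near in the frame of rotator below 0.0566 m and x of shim_4 in the frame of bearing_near between -0.004 and 0.004 m and z of shim_4 in the frame of bearing_near between -0.004 and 0.0025 m and y of shim_4 in the frame of bearing_near between -0.0115 and 0 m and angle between shim_4's own z axis and vertical below 0.2 rad and linear speed of shim_4 below 0.02 m/s and distance of each of shim_7, shim_10 from where it was at the start of the episode below 0.01 m and angle between each of shim_7, shim_10's own z axis and vertical below 0.15 rad) or (y of bearing_near in the frame of rotator below 0.0596 m and x of shim_7 in the frame of bearing_near between -0.004 and 0.004 m and z of shim_7 in the frame of bearing_near between -0.004 and 0.0025 m and y of shim_7 in the frame of bearing_near between -0.0115 and 0 m and angle between shim_7's own z axis and vertical below 0.2 rad and linear speed of shim_7 below 0.02 m/s and distance of each of shim_4, shim_10 from where it was at the start of the episode below 0.01 m and angle between each of shim_4, shim_10's own z axis and vertical below 0.15 rad) or (y of bearing_near in the frame of rotator below 0.0626 m and x of shim_10 in the frame of bearing_near between -0.004 and 0.004 m and z of shim_10 in the frame of bearing_near between -0.004 and 0.0025 m and y of shim_10 in the frame of bearing_near between -0.0115 and 0 m and angle between shim_10's own z axis and vertical below 0.2 rad and linear speed of shim_10 below 0.02 m/s and distance of each of shim_4, shim_7 from where it was at the start of the episode below 0.01 m and angle between each of shim_4, shim_7's own z axis and vertical below 0.15 rad))); the robot touches nothing.
It fails at once if a stop is loaded with more than 15 N (contact force between shaft and bearing_near above 15 N or contact force between shaft and bearing_far above 15 N).
It fails at once if a shim is forced on the bearing or the shaft with more than 20 N (contact force between any of shim_4, shim_7, shim_10 and bearing_near above 20 N or contact force between any of shim_4, shim_7, shim_10 and shaft above 20 N).
It fails at once if a bystander (tube, spot plate, lamp cap) is moved more than 15 mm (distance of any of tube0, tube1, tube2, spot_plate, lamp_cap from where it was at the start of the episode above 0.015 m).
It also fails if it takes over 59 s, if anything falls off the work surface, if the arm or the gripper's body presses on something with over 40 N, if the wrist force passes 120 N, or if a joint passes its speed limit or range.

## Working session

There is one attempt and no reset: what is moved stays moved. The work goes in short steps, Python scripts to look and compute and a tool call to move; the robot and the scene stay as the last step left them, time stands still between calls to the robot, and variables do not carry over. Pictures are saved under pics/ and viewed, at most 10 in all, crops included, and the job is handed in when it is done.

Besides the shell and the picture viewer there is one more tool, called after "Request:" as a command line: name --argument value ..., lists and objects as JSON in quotes. play_rows: Moves the arm, as the interface text tells. Its arguments: {"type":"object","properties":{"translation":{"type":"array","items":{"type":"array","items":{"type":"number"}}},"delta_rot":{"type":"array","items":{"type":"array","items":{"type":"number"}}},"grip":{"type":"array","items":{"type":"number"}},"squeeze":{"type":"number"}},"required":["translation","delta_rot","grip"]}

```bash
mkdir -p pics; cat > h.py <<'E'
import numpy as np, cv2
from scipy.spatial.transform import Rotation as R
from plant import r
def proj(cam,p):
    c=r.get_calibration(cam);K=np.array(c["intrinsics"]);Rm=np.array(c["rotation"])
    if Rm.shape!=(3,3): Rm=R.from_quat(Rm).as_matrix()
    q=(np.atleast_2d(p)-c["eye"])@Rm; q=q*[1,-1,-1]
    return (q/q[:,2:])@K.T
def ray(cam,uv):
    c=r.get_calibration(cam);K=np.array(c["intrinsics"]);Rm=np.array(c["rotation"])
    if Rm.shape!=(3,3): Rm=R.from_quat(Rm).as_matrix()
    d=np.linalg.inv(K)@[uv[0],uv[1],1]
    if cam=="wrist":
        t=np.hypot(d[0],d[1]); d=np.array([d[0]/t*np.sin(t),d[1]/t*np.sin(t),np.cos(t)]) if t>1e-9 else np.array([0,0,1.])
    return np.array(c["eye"]),Rm@(d*[1,-1,-1])
def atz(cam,uv,z):
    e,d=ray(cam,uv); return e+d*(z-e[2])/d[2]
E
python3 - <<'E'
from h import *
for c in ["scene","top"]:
    im=r.snapshot(c); cv2.imwrite(f"pics/{c}0.png",im)
    k=r.get_calibration(c);print(c,k["eye"],np.array(k["intrinsics"]).round(1).tolist(),np.array(k["rotation"]).round(3).tolist())
    for n in ["rotator","knob","bearing_near","bearing_far","shim_4","shim_7","shim_10","rack","tube0","spot_plate","lamp_cap","tin"]:
        print(n,[(np.round(d["point"],3).tolist(),round(d["confidence"],2)) for d in r.look_for(c,n)][:4])
print(r.get_state())
E
```

```text
scene [1.29768676 0.40352823 0.81252238] [[605.5, 0.0, 317.8], [0.0, 605.5, 231.3], [0.0, 0.0, 1.0]] [0.205, 0.351, 0.797, 0.446]
rotator [([0.521, -0.112, 0.011], 0.83)]
knob [([0.513, -0.107, 0.091], 0.68)]
bearing_near [([0.511, -0.026, 0.057], 0.76), ([0.749, 0.312, 0.056], 0.4), ([0.427, 0.08, 0.022], 0.28)]
bearing_far [([0.53, -0.18, 0.046], 0.95)]
shim_4 [([0.587, 0.233, 0.049], 0.88), ([0.477, 0.353, 0.082], 0.68), ([0.485, 0.282, 0.081], 0.62), ([0.582, 0.312, 0.047], 0.58)]
shim_7 [([0.587, 0.233, 0.049], 0.88), ([0.477, 0.353, 0.082], 0.68), ([0.485, 0.282, 0.081], 0.62), ([0.582, 0.312, 0.047], 0.58)]
shim_10 [([0.587, 0.233, 0.049], 0.88), ([0.477, 0.353, 0.082], 0.68), ([0.485, 0.282, 0.081], 0.62), ([0.582, 0.312, 0.047], 0.58)]
rack [([0.706, -0.302, 0.044], 0.58)]
tube0 [([0.692, -0.358, 0.121], 0.96), ([0.685, -0.266, 0.123], 0.83), ([0.688, -0.309, 0.124], 0.72)]
spot_plate [([0.77, 0.073, 0.009], 0.8)]
lamp_cap [([0.425, 0.083, 0.021], 0.68)]
tin [([0.75, 0.315, 0.055], 0.62), ([0.706, -0.304, 0.046], 0.43), ([0.428, 0.083, 0.02], 0.23), ([0.768, 0.072, 0.01], 0.
[... 1026 characters left out ...]
1.3, 'q': array([-1.13718609,  0.6891093 , -0.19460564,  1.56529505,  0.15728242,
        0.90247878, -0.21509844]), 'qd': array([ 0.00034055, -0.00013621,  0.00135298, -0.00149808,  0.00033631,
       -0.00047917,  0.00041779]), 'joint_torque': array([-6.00150161e-04, -5.27497888e+01, -1.26688678e+00, -1.53748280e+01,
       -5.17623278e-02, -5.16977179e-04,  4.55169879e-05]), 'tool_pos': array([0.24325679, 0.5757445 , 0.30273837]), 'eef_rot': array([ 1.98568116e-01,  9.80087088e-01,  4.70647290e-05, -7.84663660e-06]), 'contact_force': array([-0.06666181,  0.20494543,  0.93619047]), 'moment': array([ 0.015768  , -0.02269689, -0.0117078 ]), 'finger_force': 0.0, 'opening': 0.9998922766580978}
```

View pics/scene0.png

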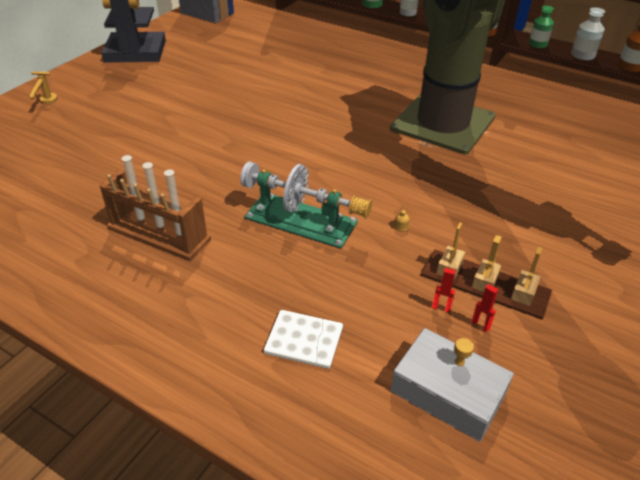

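View pics/top0.png

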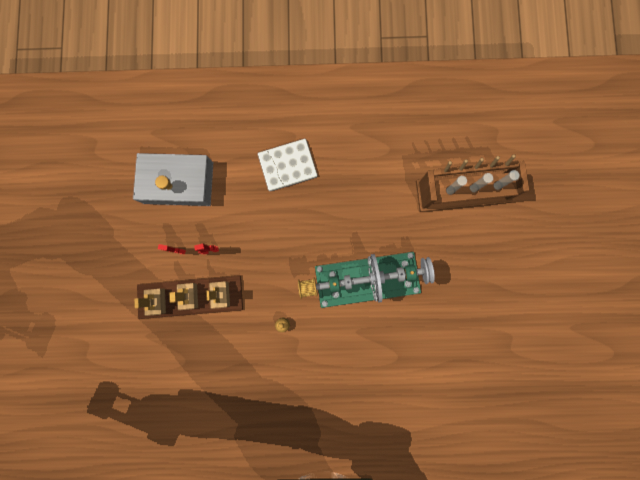

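The scene picture shows the rotator with its knob at about (360,206), three brass shims in stands at (458,240), (493,255) and (535,270), and two red decoys in front. In the top view the knob is at (308,288), and the shims are at about (152,302), (186,296) and (218,294).

```bash
python3 - <<'E'
from h import *
print("knob top",atz("top",(308,288),.09),"scene",atz("scene",(361,206),.085))
for uv in [(457,231),(495,245),(537,257)]: print("tab scene",atz("scene",uv,.105))
t=cv2.imread("pics/top0.png");s=cv2.imread("pics/scene0.png")
a=cv2.resize(t[235:325,120:250],None,fx=5,fy=5,interpolation=cv2.INTER_CUBIC)[:,:650]
b=cv2.resize(t[245:310,290:440],None,fx=4.33,fy=4.33,interpolation=cv2.INTER_CUBIC)[:,:650][:150]
cv2.imwrite("pics/c1.png",a)
E
```

```text
knob top [0.49099971 0.02172534 0.09      ] scene [0.49731984 0.02568368 0.085     ]
tab scene [0.49044166 0.21157734 0.105     ]
tab scene [0.48971381 0.28038161 0.105     ]
tab scene [0.48068492 0.35030787 0.105     ]
```

View pics/c1.png

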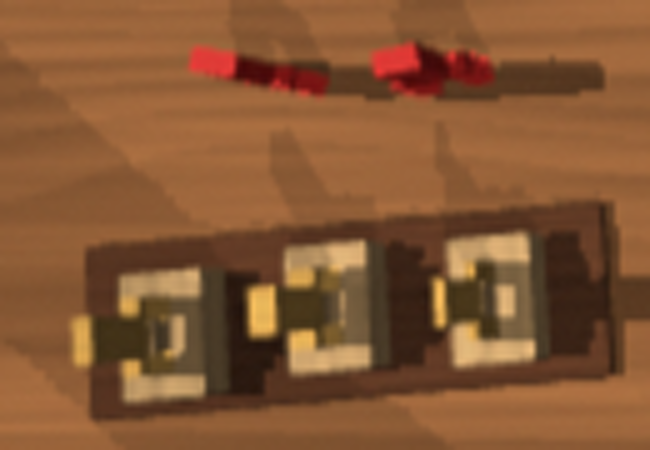

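The top crop shows the right shim (436,300) thinnest, the left (82,340) medium and the middle (262,310) thickest. Their thickness runs along world y, roughly parallel to the shaft.

Request:
play_rows --translation '[[-0.028,-0.0257,0],[-0.028,-0.0257,0],[-0.028,-0.0257,0],[-0.028,-0.0257,0],[-0.028,-0.0257,0],[-0.028,-0.0257,0],[-0.028,-0.0257,0],[-0.028,-0.0257,0],[-0.028,-0.0257,0],[-0.028,-0.0257,0],[-0.028,-0.0257,0],[-0.028,-0.0257,0],[-0.028,-0.0257,0],[-0.028,-0.0257,0],[-0.028,-0.0257,0],[-0.028,-0.0257,0]]' --delta_rot '[[0,0,0],[0,0,0],[0,0,0],[0,0,0],[0,0,0],[0,0,0],[0,0,0],[0,0,0],[0,0,0],[0,0,0],[0,0,0],[0,0,0],[0,0,0],[0,0,0],[0,0,0],[0,0,0]]' --grip '[1,1,1,1,1,1,1,1,1,1,1,1,1,1,1,1]'

```text
clock: 3.3
tool_pos: [0.4965, 0.0214, 0.3029]
eef_rot: [0.199, 0.98, 0.0, 0.0]
contact_force: [0.5, 0.2, -0.9]
opening: 0.999
finger_force: 0.0
```

Request:
play_rows --translation '[[0,0,0],[0,0,0],[0,0,0],[0,0,0],[0,0,0],[0,0,0],[0,0,0],[0,0,0]]' --delta_rot '[[0,0,8.7],[0,0,8.7],[0,0,8.7],[0,0,8.7],[0,0,8.7],[0,0,8.7],[0,0,8.7],[0,0,0]]' --grip '[1,1,1,1,1,1,1,1]'

```text
clock: 4.3
tool_pos: [0.496, 0.0228, 0.3028]
eef_rot: [0.667, 0.745, 0.0, 0.0]
contact_force: [-1.2, -0.2, 0.3]
opening: 1.0
finger_force: 0.0
```

```bash
python3 - <<'E'
from h import *
s=r.get_state();print(s["clock"],s["tool_pos"],R.from_quat(s["eef_rot"]).as_matrix().round(3).tolist(),s["q"].round(2),s["contact_force"])
im=r.snapshot("wrist");cv2.imwrite("pics/w1.png",im)
k=r.get_calibration("wrist");print(k)
for n in ["knob","bearing_near","bearing_far","shim_4","lamp_cap"]:
    print(n,[(np.round(d["point"],3).tolist(),round(d["confidence"],2)) for d in r.look_for("wrist",n)][:4])
E
```

```text
4.3 [0.49598986 0.02275739 0.30281027] [[-0.11, 0.994, 0.0], [0.994, 0.11, -0.0], [-0.0, 0.0, -1.0]] [-0.17  0.52  0.05  1.95 -0.04  0.67  0.01] [-1.20911482 -0.22219732  0.29420114]
{'intrinsics': array([[371.64829954,   0.        , 315.36718406],
       [  0.        , 371.64829954, 233.01613997],
       [  0.        ,   0.        ,   1.        ]]), 'eye': array([0.48769814, 0.10311494, 0.38534877]), 'rotation': array([-0.15686318, -0.00973177,  0.05566919,  0.98600212])}
knob [([0.501, -0.102, 0.087], 0.76), ([0.676, -0.222, 0.04], 0.19)]
bearing_near [([0.497, -0.024, 0.082], 0.72)]
bearing_far [([0.52, -0.18, 0.095], 0.79)]
shim_4 [([0.578, 0.222, 0.035], 0.83), ([0.491, 0.208, 0.044], 0.68), ([0.756, 0.069, 0.014], 0.27)]
lamp_cap [([0.42, 0.08, 0.03], 0.6)]
```

View pics/w1.png

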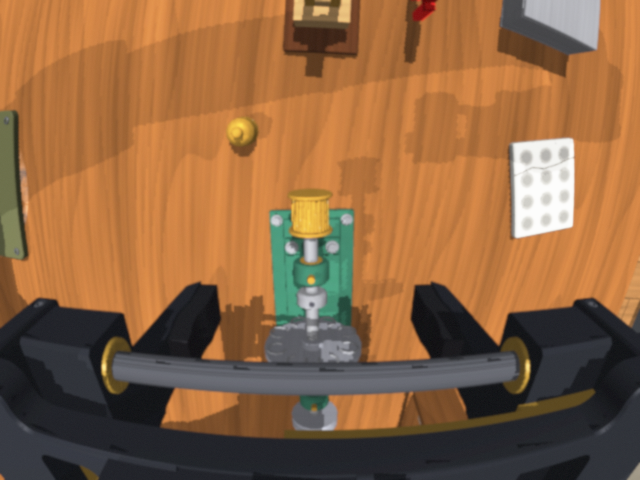

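The wrist picture shows the knob at (310,212) between its rims (y≈193 and y≈233), the near bearing at (311,272), the near collar at (312,297) and the disc at (312,343). The shaft is nearly vertical in the image.

```bash
python3 - <<'E'
from h import *
for n,uv,z in [("rim out top",(310,193),.099),("rim in top",(311,232),.099),("rimL out",(290,194),.08+.0),("rimR out",(331,194),.08),("rimL in",(291,233),.08),("rimR in",(331,233),.08),("bear oil",(311,281),.098),("collar ctr",(312,297),.09),("collarL",(299,297),.08),("collarR",(326,297),.08),("pulleyL",(292,416),.08),("pulleyR",(337,416),.08),("baseTL",(271,211),.014),("baseTR",(354,209),.014)]:
    print(n,atz("wrist",uv,z).round(4))
im=cv2.imread("pics/w1.png")[180:310,255:370];cv2.imwrite("pics/c2.png",cv2.resize(im,None,fx=4.6,fy=4.6,interpolation=cv2.INTER_CUBIC))
E
```

```text
rim out top [0.4908 0.0425 0.099 ]
rim in top [0.495  0.0106 0.099 ]
rimL out [0.4743 0.0359 0.08  ]
rimR out [0.5086 0.0396 0.08  ]
rimL in [0.4784 0.0017 0.08  ]
rimR in [0.5128 0.0055 0.08  ]
bear oil [ 0.4997 -0.0334  0.098 ]
collar ctr [ 0.5026 -0.053   0.09  ]
collarL [ 0.4912 -0.0596  0.08  ]
collarR [ 0.516  -0.0568  0.08  ]
pulleyL [ 0.4971 -0.2176  0.08  ]
pulleyR [ 0.5482 -0.2119  0.08  ]
baseTL [0.4534 0.0014 0.014 ]
baseTR [0.5386 0.013  0.014 ]
```

View pics/c2.png

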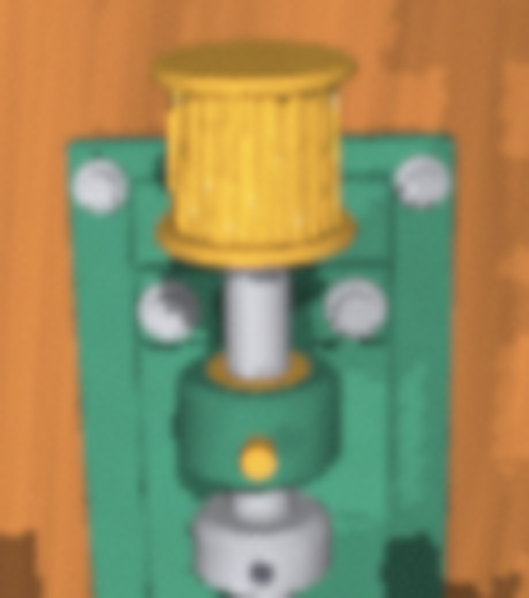

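The crop shows the knob's outer face with its top at (256,82), the inner rim's end at (256,265), the bearing's thrust edge at y≈490 and the collar face top at y≈535.

```bash
python3 - <<'E'
from h import *
f=lambda u,v,z:atz("wrist",(255+u/4.6,180+v/4.6),z).round(4)
for n,u,v,z in [("outer face",256,82,.099),("waist out",256,97,.095),("waist in",256,243,.095),("inner face",256,265,.099),("oL",155,66,.08),("oR",355,66,.08),("wL",170,150,.08),("wR",341,150,.08),("thrust",258,490,.0945),("collar",260,535,.094),("colL",194,525,.08),("colR",330,525,.08),("shL",227,310,.08),("shR",290,310,.08),("baseL",68,142,.014),("baseR",453,138,.014)]: print(n,f(u,v,z))
E
```

```text
outer face [0.4917 0.0387 0.099 ]
waist out [0.492  0.0352 0.095 ]
waist in [0.4949 0.0086 0.095 ]
inner face [0.4952 0.0058 0.099 ]
oL [0.4733 0.0355 0.08  ]
oR [0.5096 0.0395 0.08  ]
wL [0.4775 0.0199 0.08  ]
wR [0.5089 0.0234 0.08  ]
thrust [ 0.5005 -0.0404  0.0945]
collar [ 0.5019 -0.0502  0.094 ]
colL [ 0.4892 -0.0568  0.08  ]
colR [ 0.5163 -0.0538  0.08  ]
shL [ 0.4912 -0.0103  0.08  ]
shR [ 0.5031 -0.0089  0.08  ]
baseL [0.4522 0.0014 0.014 ]
baseR [0.5383 0.0118 0.014 ]
```

Request:
play_rows --translation '[[0,-0.0024,0.03],[0,0,0.03],[0,0,0.03],[0,0,0.03],[0,0,0.03],[0,0,0.028],[0,0,0],[0,0,0],[0,0,0],[0,0,0],[0,0,0],[0,0,0]]' --delta_rot '[[0,0,0],[0,0,0],[0,0,0],[0,0,0],[0,0,0],[0,0,0],[0,0,0],[0,0,0],[0,0,0],[0,0,0],[0,0,0],[0,0,0]]' --grip '[1,1,1,1,1,1,1,-0.4,-0.4,-0.4,-0.4,-0.4]' --squeeze 20

```text
clock: 6.1
tool_pos: [0.4936, 0.0224, 0.1249]
eef_rot: [0.668, 0.744, 0.0, 0.0]
contact_force: [-0.2, -0.6, 0.1]
opening: 0.456
finger_force: 0.0
```

Request:
play_rows --translation '[[0,0,0],[0,0,0],[0,0,0],[0,0,0]]' --delta_rot '[[0,0,0],[0,0,0],[0,0,0],[0,0,0]]' --grip '[-0.6,-0.6,-0.6,-0.6]'

```text
clock: 6.6
tool_pos: [0.4917, 0.0221, 0.1246]
eef_rot: [0.668, 0.744, -0.001, -0.001]
contact_force: [-6.1, 0.1, 4.9]
opening: 0.329
finger_force: 19.5
```

Request:
play_rows --translation '[[0.0005,-0.0019,0],[0.001,0,0],[0.001,0,0],[0.0005,0,0],[0.0005,0,0],[0,0,0],[0,0,0]]' --delta_rot '[[0,0,0],[0,0,0],[0,0,0],[0,0,0],[0,0,0],[0,0,0],[0,0,0]]' --grip '[-0.6,-0.6,-0.6,-0.6,-0.6,-0.6,-0.6]'

```text
clock: 7.48
tool_pos: [0.4911, 0.025, 0.1246]
eef_rot: [0.668, 0.744, -0.0, 0.0]
contact_force: [-2.9, -4.3, 1.7]
opening: 0.331
finger_force: 19.7
```

Request:
play_rows --translation '[[0.0006,0,0],[0.0006,0,0],[0.0006,0,0],[0.0006,0,0],[0.0006,0,0],[0,0,0]]' --delta_rot '[[0,0,0],[0,0,0],[0,0,0],[0,0,0],[0,0,0],[0,0,0]]' --grip '[-0.6,-0.6,-0.6,-0.6,-0.6,-0.6]'

```text
clock: 8.22
tool_pos: [0.4907, 0.0281, 0.1246]
eef_rot: [0.668, 0.744, -0.0, 0.0]
contact_force: [-2.5, -4.0, 2.0]
opening: 0.327
finger_force: 19.7
```

Request:
play_rows --translation '[[0.0006,0,0],[0.0006,0,0],[0.0006,0,0],[0.0006,0,0],[0,0,0]]' --delta_rot '[[0,0,0],[0,0,0],[0,0,0],[0,0,0],[0,0,0]]' --grip '[-0.6,-0.6,-0.6,-0.6,-0.6]'

```text
clock: 8.85
tool_pos: [0.4905, 0.0306, 0.1247]
eef_rot: [0.668, 0.744, -0.0, -0.0]
contact_force: [-2.2, -4.6, 1.2]
opening: 0.33
finger_force: 19.7
```

Request:
play_rows --translation '[[0.0005,0,0],[0.0005,0,0],[0.0005,0,0],[0.0005,0,0],[0,0,0]]' --delta_rot '[[0,0,0],[0,0,0],[0,0,0],[0,0,0],[0,0,0]]' --grip '[-0.6,-0.6,-0.6,-0.6,-0.6]'

```text
clock: 9.48
tool_pos: [0.4902, 0.0324, 0.1247]
eef_rot: [0.668, 0.744, -0.0, 0.0]
contact_force: [-2.1, -5.4, 1.2]
opening: 0.327
finger_force: 19.7
```

Request:
play_rows --translation '[[0.0005,0,0],[0.0005,0,0],[0,0,0],[0,0,0]]' --delta_rot '[[0,0,0],[0,0,0],[0,0,0],[0,0,0]]' --grip '[-0.6,-0.6,-0.6,-0.6]'

```text
clock: 9.98
tool_pos: [0.4902, 0.0325, 0.1246]
eef_rot: [0.668, 0.744, -0.001, 0.0]
contact_force: [-2.3, -6.8, 1.3]
opening: 0.329
finger_force: 19.8
```

Request:
play_rows --translation '[[0.0005,0,0],[0.0005,0,0],[0.0003,0,0],[0,0,0],[0,0,0],[0,0,0],[0,0,0]]' --delta_rot '[[0,0,0],[0,0,0],[0,0,0],[0,0,0],[0,0,0],[0,0,0],[0,0,0]]' --grip '[-0.6,-0.6,-0.6,-0.6,-0.6,-0.6,-0.6]'

```text
clock: 10.85
tool_pos: [0.4902, 0.0326, 0.1247]
eef_rot: [0.669, 0.743, -0.001, 0.001]
contact_force: [-2.6, -9.4, 0.8]
opening: 0.326
finger_force: 19.8
```

Request:
play_rows --translation '[[0,0,0],[-0.001,0,0],[-0.001,0,0],[-0.001,0,0],[-0.001,0,0],[-0.001,0,0],[-0.001,0,0],[-0.001,0,0],[-0.001,0,0],[-0.001,0,0],[-0.001,0,0],[-0.001,0,0],[-0.001,0,0],[-0.001,0,0],[0,0,0]]' --delta_rot '[[0,0,0],[0,0,0],[0,0,0],[0,0,0],[0,0,0],[0,0,0],[0,0,0],[0,0,0],[0,0,0],[0,0,0],[0,0,0],[0,0,0],[0,0,0],[0,0,0],[0,0,0]]' --grip '[-0.6,-0.6,-0.6,-0.6,-0.6,-0.6,-0.6,-0.6,-0.6,-0.6,-0.6,-0.6,-0.6,-0.6,-0.6]'

```text
clock: 12.72
tool_pos: [0.4912, 0.0244, 0.1246]
eef_rot: [0.667, 0.745, 0.001, -0.001]
contact_force: [-4.0, 2.6, 2.0]
opening: 0.33
finger_force: 19.7
```

Request:
play_rows --translation '[[-0.0006,0,0],[-0.0006,0,0],[-0.0006,0,0],[-0.0006,0,0],[0,0,0]]' --delta_rot '[[0,0,0],[0,0,0],[0,0,0],[0,0,0],[0,0,0]]' --grip '[-0.6,-0.6,-0.6,-0.6,-0.6]'

```text
clock: 13.35
tool_pos: [0.4915, 0.0221, 0.1246]
eef_rot: [0.667, 0.745, 0.001, -0.001]
contact_force: [-3.8, 3.0, 1.9]
opening: 0.33
finger_force: 19.7
```

Request:
play_rows --translation '[[-0.0006,0,0],[-0.0006,0,0],[-0.0006,0,0],[0,0,0]]' --delta_rot '[[0,0,0],[0,0,0],[0,0,0],[0,0,0]]' --grip '[-0.6,-0.6,-0.6,-0.6]'

```text
clock: 13.85
tool_pos: [0.4918, 0.0203, 0.1246]
eef_rot: [0.667, 0.745, 0.001, -0.001]
contact_force: [-4.2, 3.3, 1.9]
opening: 0.33
finger_force: 19.7
```

Request:
play_rows --translation '[[-0.0006,0,0],[-0.0006,0,0],[-0.0006,0,0],[0,0,0]]' --delta_rot '[[0,0,0],[0,0,0],[0,0,0],[0,0,0]]' --grip '[-0.6,-0.6,-0.6,-0.6]'

```text
clock: 14.35
tool_pos: [0.4919, 0.0186, 0.1246]
eef_rot: [0.667, 0.745, 0.001, -0.001]
contact_force: [-4.0, 3.4, 2.1]
opening: 0.327
finger_force: 19.7
```

Request:
play_rows --translation '[[-0.0005,0,0],[-0.0005,0,0],[-0.0005,0,0],[0,0,0]]' --delta_rot '[[0,0,0],[0,0,0],[0,0,0],[0,0,0]]' --grip '[-0.6,-0.6,-0.6,-0.6]'

```text
clock: 14.85
tool_pos: [0.492, 0.0185, 0.1246]
eef_rot: [0.666, 0.746, 0.001, -0.002]
contact_force: [-5.5, 6.6, 2.5]
opening: 0.332
finger_force: 19.6
```

Request:
play_rows --translation '[[-0.0005,0,0],[-0.0003,0,0],[0,0,0],[0,0,0],[0,0,0],[0,0,0],[0,0,0]]' --delta_rot '[[0,0,0],[0,0,0],[0,0,0],[0,0,0],[0,0,0],[0,0,0],[0,0,0]]' --grip '[-0.6,-0.6,-0.6,-0.6,-0.6,-0.6,-0.6]'

```text
clock: 15.72
tool_pos: [0.492, 0.0184, 0.1246]
eef_rot: [0.666, 0.746, 0.002, -0.002]
contact_force: [-6.0, 8.2, 2.8]
opening: 0.33
finger_force: 19.6
```

Request:
play_rows --translation '[[0.001,0.001,0],[0.0012,0.001,0],[0,0,0],[0,0,0],[0,0,0],[0,0,0],[0,0,-0.03],[0,0,-0.05],[0,0,-0.05],[-0.03,0,-0.05],[-0.05,0,0],[-0.05,0,0],[-0.01,0,0],[0,0,0],[0,0,0]]' --delta_rot '[[0,0,0],[0,0,0],[0,0,0],[0,0,0],[0,0,0],[0,0,0],[0,0,0],[0,0,0],[0,0,0],[0,0,0],[0,0,0],[0,0,0],[0,0,0],[0,0,0],[0,0,0]]' --grip '[-0.6,-0.6,0.6,0.6,0.6,0.6,0.6,0.6,0.6,0.6,0.6,0.6,0.6,0.6,0.6]'

```text
clock: 17.6
tool_pos: [0.5093, -0.1208, 0.3045]
eef_rot: [0.667, 0.745, 0.0, -0.001]
contact_force: [1.1, 0.2, -1.1]
opening: 0.797
finger_force: 0.0
```

```bash
python3 - <<'E'
from h import *
s=r.get_state();print(s["clock"],s["tool_pos"],s["contact_force"])
im=r.snapshot("wrist");cv2.imwrite("pics/w2.png",im)
k=r.get_calibration("wrist");print(k["eye"],k["rotation"])
for n in ["bearing_near","knob"]:
    print(n,[(np.round(d["point"],4).tolist(),round(d["confidence"],2)) for d in r.look_for("wrist",n)][:3])
np.save("w2.npy",np.r_[k["eye"],k["rotation"]])
x,y=250,50
cv2.imwrite("pics/c3.png",cv2.resize(im[y:y+150,x:x+130],None,fx=4,fy=4,interpolation=cv2.INTER_CUBIC))
E
```

```text
17.6 [ 0.50934863 -0.12082593  0.30450479] [ 1.05269339  0.17345263 -1.12756296]
[ 0.501213   -0.0405075   0.38721697] [-0.15619879 -0.00944259  0.05561152  0.98611365]
bearing_near [([0.4937, -0.026, 0.0897], 0.56)]
knob [([0.5049, -0.1121, 0.0924], 0.79)]
```

View pics/c3.png

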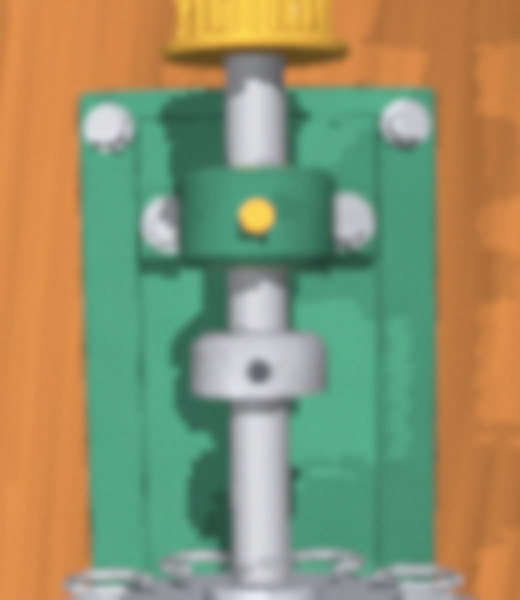

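The crop shows the bearing boss from v≈167 to v≈267, with its thrust face at 267. The collar's near face is at v≈333 and the shaft centre is at u≈258, so the gap is clearly open.

```bash
python3 - <<'E'
from h import *
f=lambda u,v,z:atz("wrist",(250+u/4,50+v/4),z).round(4)
for n,u,v,z in [("boss knob side",257,167,.094),("face",258,267,.093),("face@80 L",182,262,.08),("faceR",333,262,.08),("collar top",259,333,.093),("colL",193,335,.08),("colR",327,335,.08),("shaft L",230,300,.08),("shaft R",287,300,.08),("shaft hi L",228,150,.08),("hi R",286,150,.08),("lo L",232,480,.08),("lo R",290,480,.08)]: print(n,f(u,v,z))
E
```

```text
boss knob side [ 0.4986 -0.0218  0.094 ]
face [ 0.5011 -0.0414  0.093 ]
face@80 L [ 0.4856 -0.0421  0.08  ]
faceR [ 0.5161 -0.0387  0.08  ]
collar top [ 0.5027 -0.0544  0.093 ]
colL [ 0.4894 -0.0569  0.08  ]
colR [ 0.5166 -0.0538  0.08  ]
shaft L [ 0.4961 -0.0489  0.08  ]
shaft R [ 0.5077 -0.0476  0.08  ]
shaft hi L [ 0.4923 -0.0181  0.08  ]
hi R [ 0.504  -0.0168  0.08  ]
lo L [ 0.5006 -0.0861  0.08  ]
lo R [ 0.5126 -0.0848  0.08  ]
```

Request:
play_rows --translation '[[0.04,0.003,0],[0.04,0.003,0],[0.04,0.003,0],[0.04,0.003,0],[0.04,0.003,0],[0.04,0.003,0],[0.04,0.001,0],[0.04,0,0],[0,0,0],[0,0,0],[0,0,0]]' --delta_rot '[[0,0,0],[0,0,0],[0,0,0],[0,0,0],[0,0,0],[0,0,0],[0,0,0],[0,0,0],[0,0,0],[0,0,0],[0,0,0]]' --grip '[0,0,0,0,0,0,0,0,0,0,0]'

```text
clock: 19.12
tool_pos: [0.4938, 0.1961, 0.3048]
eef_rot: [0.669, 0.744, -0.0, 0.0]
contact_force: [0.0, -0.7, -0.1]
opening: 0.5
finger_force: 0.0
```

```bash
python3 - <<'E'
from h import *
s=r.get_state();print(s["clock"],s["tool_pos"],s["eef_rot"],s["q"].round(2))
im=r.snapshot("wrist");cv2.imwrite("pics/w3.png",im)
k=r.get_calibration("wrist");print(k["eye"],k["rotation"])
for d in r.look_for("wrist","shim_10"): print(np.round(d["point"],4),round(d["confidence"],2))
x,y=230,20
cv2.imwrite("pics/c4.png",cv2.resize(im[y:y+190,x:x+190],None,fx=3.15,fy=3.15,interpolation=cv2.INTER_CUBIC))
E
```

```text
19.125 [0.49383372 0.19613545 0.30475294] [ 6.68596550e-01  7.43625237e-01 -3.10167108e-04  2.52245656e-04] [-0.51  0.56  0.07  1.85 -0.06  0.73 -0.3 ]
[0.48608366 0.27661906 0.38729564] [-0.15712987 -0.00920997  0.05311511  0.98610555]
[0.4688 0.345  0.0895] 0.94
[0.5726 0.3075 0.066 ] 0.83
[0.4839 0.2132 0.0787] 0.6
[0.5741 0.2373 0.061 ] 0.57
[0.4787 0.2762 0.1113] 0.55
```

View pics/c4.png

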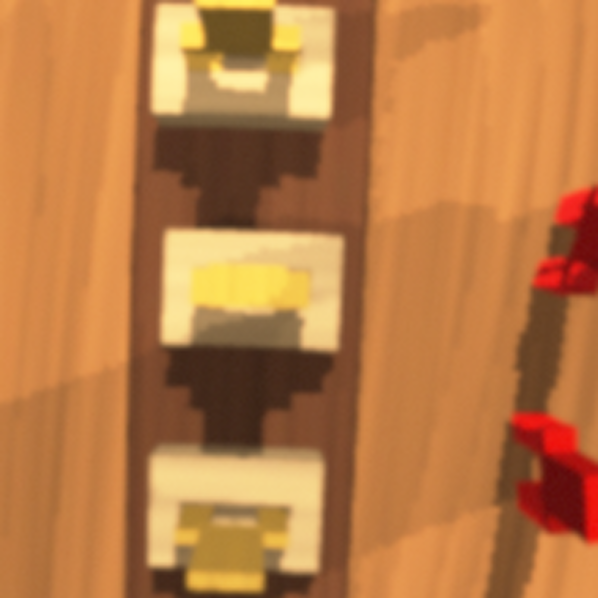

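The crop shows the middle shim seen from straight above, with shoulders at u 192–310 and v 265–308 (≈10 mm thick). The lower one is thin (4) and the upper one is the 7. The middle stand block's corners are at (165,230), (345,237), (338,352) and (162,346).

```bash
python3 - <<'E'
from h import *
f=lambda u,v,z:atz("wrist",(230+u/3.15,20+v/3.15),z)
im=cv2.imread("pics/w3.png"); hsv=cv2.cvtColor(im,cv2.COLOR_BGR2HSV)
sub=hsv[98:122,285:335].astype(int)
m=((sub[...,1]>120)&(sub[...,2]>170)&(sub[...,0]>20)&(sub[...,0]<35)).astype(np.uint8)
n,l,st,c=cv2.connectedComponentsWithStats(m);i=1+np.argmax(st[1:,4]);print(st[i],c[i])
rc=cv2.minAreaRect(np.argwhere(l==i)[:,::-1].astype(np.float32));print(rc)
u,v=c[i]+[285,98];print("mask ctr",atz("wrist",(u,v),.068).round(4),atz("wrist",(u,v),.1).round(4))
P=[f(165,230,.036),f(345,237,.036),f(338,352,.036),f(162,346,.036)]
print([p.round(4).tolist() for p in P],"stand ctr",np.mean(P,0).round(4))
for a,b in[(P[0],P[1]),(P[3],P[2])]: d=b-a;print("yaw",np.degrees(np.arctan2(d[1],d[0])),np.linalg.norm(d))
print("shoulder L/R",f(192,287,.068).round(4),f(310,290,.068).round(4))
for q in m: print(''.join('#' if t else '.' for t in q))
E
```

```text
[  5   5  39  16 510] [23.0745098  12.24117647]
((24.075332641601562, 12.041359901428223), (38.35625457763672, 14.527721405029297), 2.2025983333587646)
mask ctr [0.48   0.2807 0.068 ] [0.4806 0.2803 0.1   ]
[[0.4539, 0.2951, 0.036], [0.5068, 0.2985, 0.036], [0.5087, 0.2639, 0.036], [0.4565, 0.2603, 0.036]] stand ctr [0.4814 0.2795 0.036 ]
yaw 3.7390329037986483 0.05300810708738144
yaw 4.03473966419789 0.05233436552949159
shoulder L/R [0.4656 0.2785 0.068 ] [0.4972 0.281  0.068 ]
..................................................
..................................................
..................................................
..................................................
..................................................
...........####################...................
.......#############################..............
......##############################..............
......###############################.............
.....######################################.......
.....######################################.......
.....######################################.......
.....######################################.......
.....######################################.......
.....######################################.......
.....######################################.......
.....######################################.......
.....######################################.......
.....######################################.......
................###############.........####......
..........................................#.......
..................................................
..................................................
..................................................
```

Request:
play_rows --translation '[[0,0,0],[0,0,0],[0,0,0],[0,0,0],[0,0,0],[0,0,0],[0,0,0],[0,0,0],[0,0,0],[-0.0079,-0.0212,0],[0,-0.0212,0],[0,-0.0212,0],[0,-0.0211,0],[0,0,0],[0,0,0]]' --delta_rot '[[0,0,10.2],[0,0,10.2],[0,0,10.2],[0,0,10.2],[0,0,10.2],[0,0,10.2],[0,0,10.2],[0,0,10.2],[0,0,10.5],[0,0,0],[0,0,0],[0,0,0],[0,0,0],[0,0,0],[0,0,0]]' --grip '[0,0,0,0,0,0,0,0,0,0,0,0,0,0,0]'

```text
clock: 21.1
tool_pos: [0.4799, 0.2807, 0.3047]
eef_rot: [0.999, 0.035, 0.0, 0.0]
contact_force: [0.5, -1.1, -0.3]
opening: 0.5
finger_force: 0.0
```

```bash
python3 - <<'E'
from h import *
s=r.get_state();e=R.from_quat(s["eef_rot"]).as_matrix();print(s["clock"],s["tool_pos"],e.round(4).tolist(),s["q"].round(2))
print((e.T@(np.array([.4805,.2800,.144])-s["tool_pos"])).round(4), np.degrees(np.arctan2(e[1,0],e[0,0])))
E
```

```text
21.1 [0.47990923 0.28066958 0.30471859] [[0.9975, 0.0707, 0.0002], [0.0707, -0.9975, -0.0008], [0.0001, 0.0008, -1.0]] [-0.95  0.66  0.58  1.8  -0.47  0.82 -1.64]
[0.0005 0.0006 0.1607] 4.052781635041555
```

Request:
play_rows --translation '[[0.0005,0.0006,0.03],[0,0,0.03],[0,0,0.03],[0,0,0.03],[0,0,0.025],[0,0,0.0157],[0,0,0],[0,0,0],[0,0,0],[0,0,0],[0,0,0],[0,0,0],[0,0,0]]' --delta_rot '[[0,0,0],[0,0,0],[0,0,0],[0,0,0],[0,0,0],[0,0,0],[0,0,0],[0,0,0],[0,0,0],[0,0,0],[0,0,0],[0,0,0],[0,0,0]]' --grip '[0,0,0,0,0,0,0,-0.9,-0.9,-0.9,-0.9,-0.9,-0.9]' --squeeze 25

```text
clock: 22.72
tool_pos: [0.4805, 0.2807, 0.1444]
eef_rot: [0.999, 0.036, 0.0, -0.0]
contact_force: [-0.5, 0.1, 5.5]
opening: 0.115
finger_force: 24.9
```

Request:
play_rows --translation '[[0,0,-0.015],[0,0,-0.025],[0,0,-0.04],[0,0,-0.04],[0,0,0],[-0.0024,0.03,0],[-0.0024,0.041,0],[-0.0024,0.041,0],[-0.0024,0.041,0],[-0.0024,0.041,0],[-0.0024,0.041,0],[-0.0024,0.041,0],[-0.0023,0.032,0],[0,0.02,0],[0,0,0],[0,0,0],[0,0,0]]' --delta_rot '[[0,0,0],[0,0,0],[0,0,0],[0,0,0],[0,0,-2.9],[0,0,0],[0,0,0],[0,0,0],[0,0,0],[0,0,0],[0,0,0],[0,0,0],[0,0,0],[0,0,0],[0,0,0],[0,0,0],[0,0,0]]' --grip '[-0.9,-0.9,-0.9,-0.9,-0.9,-0.9,-0.9,-0.9,-0.9,-0.9,-0.9,-0.9,-0.9,-0.9,-0.9,-0.9,-0.9]'

```text
clock: 24.85
tool_pos: [0.5011, -0.0455, 0.2637]
eef_rot: [0.998, 0.062, -0.0, -0.0]
contact_force: [-0.4, -0.2, -1.7]
opening: 0.114
finger_force: 24.9
```

```bash
python3 - <<'E'
from h import *
s=r.get_state();e=R.from_quat(s["eef_rot"]).as_matrix();print(s["clock"],s["tool_pos"],e.round(4).tolist(),s["opening"],s["contact_force"])
print((e.T@(np.array([.5012,-.0472,.172])-s["tool_pos"])).round(4), np.degrees(np.arctan2(e[1,0],e[0,0])))
im=r.snapshot("wrist");cv2.imwrite("pics/w4.png",im)
k=r.get_calibration("wrist");print(k["eye"],k["rotation"])
E
```

```text
24.85 [ 0.50111586 -0.04552689  0.26370011] [[0.9923, 0.1242, -0.0008], [0.1242, -0.9923, 0.0009], [-0.0007, -0.001, -1.0]] 0.11354629436131237 [-0.37777917 -0.15237811 -1.72327035]
[-0.0001  0.0018  0.0917] 7.134208316081799
[ 0.5823629  -0.03586469  0.34632666] [-0.11727697  0.10453107 -0.65281519  0.7410477 ]
```

View pics/w4.png

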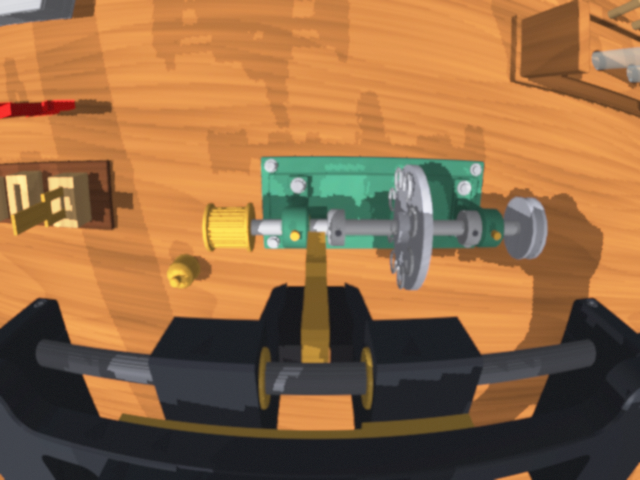

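The wrist picture shows the shim hanging in the fingers, its toes at about (318,235). The gap lies between the bearing edge (≈309,228) and the collar edge (≈328,228).

```bash
python3 - <<'E'
from h import *
im=cv2.imread("pics/w4.png")
s=r.get_state();e=R.from_quat(s["eef_rot"]).as_matrix()
for n,uv,z in [("bear edge",(309,228),.09),("collar",(328,228),.09),("shaft ctr",(318,228),.08),("toe L",(307,240),.138),("toe R",(328,240),.138)]:
    print(n,(e.T@(atz("wrist",uv,z)-s["tool_pos"])).round(4))
for rr in (214,219,228,236,245,260): print(rr,[tuple(int(t) for t in im[rr,c]) for c in range(300,336,2)])
E
```

```text
bear edge [ 0.002  -0.0045  0.1738]
collar [0.002  0.0093 0.1738]
shaft ctr [-0.0011  0.0021  0.1838]
toe L [ 0.0095 -0.0048  0.1258]
toe R [0.0095 0.0077 0.1258]
214 [(103, 127, 63), (102, 127, 64), (100, 123, 62), (82, 102, 52), (66, 81, 47), (58, 72, 43), (58, 71, 37), (58, 71, 36), (59, 71, 36), (59, 71, 37), (59, 72, 39), (58, 71, 38), (59, 72, 38), (79, 88, 66), (147, 145, 140), (173, 168, 168), (163, 159, 157), (124, 120, 120)]
219 [(121, 150, 75), (120, 148, 76), (115, 144, 72), (94, 117, 59), (78, 98, 64), (79, 90, 78), (86, 88, 78), (85, 88, 78), (88, 89, 79), (100, 101, 92), (104, 104, 97), (104, 104, 96), (103, 103, 96), (107, 108, 101), (165, 160, 159), (173, 168, 167), (131, 127, 126), (128, 125, 124)]
228 [(144, 177, 89), (144, 178, 89), (139, 173, 86), (109, 136, 69), (97, 120, 79), (133, 138, 132), (163, 158, 158), (211, 205, 205), (225, 221, 221), (235, 231, 231), (236, 232, 232), (235, 232, 231), (235, 232, 232), (226, 223, 222), (166, 162, 161), (126, 122, 121), (137, 132, 132), (147, 143, 142)]
236 [(91, 128, 108), (127, 157, 78), (140, 173, 87), (106, 136, 85), (59, 109, 131), (45, 108, 144), (45, 109, 145), (45, 108, 145), (47, 108, 145), (49, 120, 161), (54, 134, 180), (60, 143, 190), (78, 148, 180), (127, 159, 129), (174, 174, 165), (149, 145, 145), (142, 139, 138), (146, 141, 140)]
245 [(122, 150, 76), (122, 151, 77), (121, 149, 78), (92, 125, 104), (50, 107, 139), (47, 108, 143), (46, 108, 143), (47, 108, 143), (44, 107, 141), (44, 106, 141), (45, 106, 141), (45, 106, 141), (54, 112, 141), (123, 161, 113), (145, 178, 98), (148, 167, 118), (141, 149, 122), (131, 140, 115)]
260 [(84, 157, 236), (86, 159, 236), (78, 150, 227), (48, 103, 148), (39, 87, 115), (38, 87, 115), (37, 86, 114), (38, 86, 113), (39, 87, 114), (36, 86, 113), (35, 85, 113), (36, 86, 113), (38, 87, 116), (59, 120, 180), (83, 158, 236), (85, 162, 239), (85, 161, 239), (87, 162, 239)]
```

Request:
play_rows --translation '[[-0.0002,0.0018,0],[0,0,0.012],[0,0,0.014],[0,0,0.01],[0,0,0.005],[0,0,0.003],[0,0,0.003],[0,0,0]]' --delta_rot '[[0,0,0],[0,0,0],[0,0,0],[0,0,0],[0,0,0],[0,0,0],[0,0,0],[0,0,0]]' --grip '[-0.9,-0.9,-0.9,-0.9,-0.9,-0.9,-0.9,-0.9]'

```text
clock: 25.9
tool_pos: [0.5013, -0.0489, 0.217]
eef_rot: [0.998, 0.061, 0.0, -0.0]
contact_force: [0.0, 0.5, -1.0]
opening: 0.109
finger_force: 24.9
```

Request:
play_rows --translation '[[0,-0.0008,0],[0,-0.0008,0],[0,0,0.002],[0,0,0.002],[0,0,0.002],[0,0,0.002],[0,0,0]]' --delta_rot '[[0,0,0],[0,0,0],[0,0,0],[0,0,0],[0,0,0],[0,0,0],[0,0,0]]' --grip '[-0.9,-0.9,-0.9,-0.9,-0.9,-0.9,-0.9]'

```text
clock: 26.78
tool_pos: [0.501, -0.0473, 0.2088]
eef_rot: [0.998, 0.061, -0.0, -0.0]
contact_force: [-0.3, 1.3, -1.8]
opening: 0.112
finger_force: 24.9
```

Free so far; continue in small steps.

Request:
play_rows --translation '[[0,0,0.0015],[0,0,0.0015],[0,0,0.0015],[0,0,0.0015],[0,0,0]]' --delta_rot '[[0,0,0],[0,0,0],[0,0,0],[0,0,0],[0,0,0]]' --grip '[-0.9,-0.9,-0.9,-0.9,-0.9]'

```text
clock: 27.4
tool_pos: [0.5011, -0.0472, 0.2029]
eef_rot: [0.998, 0.061, -0.0, -0.0]
contact_force: [-0.6, -0.6, -0.4]
opening: 0.108
finger_force: 24.9
```

Request:
play_rows --translation '[[0,0,0.002],[0,0,0.002],[0,0,0.002],[0,0,0.002],[0,0,0]]' --delta_rot '[[0,0,0],[0,0,0],[0,0,0],[0,0,0],[0,0,0]]' --grip '[-0.9,-0.9,-0.9,-0.9,-0.9]'

```text
clock: 28.02
tool_pos: [0.5011, -0.0472, 0.1948]
eef_rot: [0.998, 0.061, -0.0, -0.0]
contact_force: [0.6, -0.1, -1.4]
opening: 0.112
finger_force: 24.9
```

Request:
play_rows --translation '[[0,0,0.002],[0,0,0.002],[0,0,0.002],[0,0,0.002],[0,0,0.002],[0,0,0]]' --delta_rot '[[0,0,0],[0,0,0],[0,0,0],[0,0,0],[0,0,0],[0,0,0]]' --grip '[-0.9,-0.9,-0.9,-0.9,-0.9,-0.9]'

```text
clock: 28.78
tool_pos: [0.5011, -0.0473, 0.1848]
eef_rot: [0.998, 0.061, -0.0, -0.0]
contact_force: [0.6, -0.7, -1.1]
opening: 0.107
finger_force: 24.9
```

Request:
play_rows --translation '[[0,0,0.002],[0,0,0.002],[0,0,0.002],[0,0,0.002],[0,0,0.001],[0,0,0]]' --delta_rot '[[0,0,0],[0,0,0],[0,0,0],[0,0,0],[0,0,0],[0,0,0]]' --grip '[-0.9,-0.9,-0.9,-0.9,-0.9,-0.9]'

```text
clock: 29.52
tool_pos: [0.5011, -0.0473, 0.1759]
eef_rot: [0.998, 0.061, -0.0, -0.0]
contact_force: [-0.1, -1.2, -1.6]
opening: 0.113
finger_force: 24.9
```

Request:
play_rows --translation '[[0,0,0.001],[0,0,0.001],[0,0,0.001],[0,0,0.0005],[0,0,0]]' --delta_rot '[[0,0,0],[0,0,0],[0,0,0],[0,0,0],[0,0,0]]' --grip '[-0.9,-0.9,-0.9,-0.9,-0.9]'

```text
clock: 30.15
tool_pos: [0.5011, -0.0472, 0.1725]
eef_rot: [0.998, 0.061, -0.0, -0.0]
contact_force: [-0.1, 0.1, -1.3]
opening: 0.113
finger_force: 24.9
```

Request:
play_rows --translation '[[0,0,0.0005],[0,0,0.0005],[0,0,0.0005],[0,0,0]]' --delta_rot '[[0,0,0],[0,0,0],[0,0,0],[0,0,0]]' --grip '[-0.9,-0.9,-0.9,-0.9]'

```text
clock: 30.65
tool_pos: [0.5012, -0.0473, 0.172]
eef_rot: [0.998, 0.061, 0.001, -0.0]
contact_force: [-1.9, 1.3, 10.9]
opening: 0.114
finger_force: 24.9
```

Request:
play_rows --translation '[[0,0,-0.0008],[0,0,-0.0004],[0,0,0],[0,0,0],[0,0,0],[0,0,0],[0,0,-0.01],[0,0,-0.02],[0,0,-0.03],[0,0,-0.04],[0,0,-0.04],[0,0,0]]' --delta_rot '[[0,0,0],[0,0,0],[0,0,0],[0,0,0],[0,0,0],[0,0,0],[0,0,0],[0,0,0],[0,0,0],[0,0,0],[0,0,0],[0,0,0]]' --grip '[-0.9,-0.9,-0.5,-0.5,-0.5,-0.5,-0.5,-0.5,-0.5,-0.5,-0.5,-0.5]'

```text
clock: 32.15
tool_pos: [0.5024, -0.0477, 0.3153]
eef_rot: [0.998, 0.061, 0.003, 0.0]
contact_force: [0.2, -0.2, -0.2]
opening: 0.256
finger_force: 0.0
```

```bash
python3 - <<'E'
from h import *
s=r.get_state();print(s["clock"],s["tool_pos"],s["opening"])
w=r.snapshot("wrist");sc=r.snapshot("scene")
for d in r.look_for("wrist","shim_10")[:3]: print(np.round(d["point"],4),round(d["confidence"],2))
a=cv2.resize(w[140:320,200:440],(480,360),interpolation=cv2.INTER_CUBIC)
b=cv2.resize(sc[140:310,230:560],(640,330),interpolation=cv2.INTER_CUBIC)[:, :]
b=cv2.resize(b,(480,240))
cv2.imwrite("pics/f.png",np.vstack([a,b]))
E
```

```text
32.15 [ 0.50242271 -0.04773599  0.31526687] 0.2560940417172155
[0.5784 0.226  0.0556] 0.95
[0.4822 0.208  0.0716] 0.88
[0.5783 0.2974 0.061 ] 0.63
```

View pics/f.png

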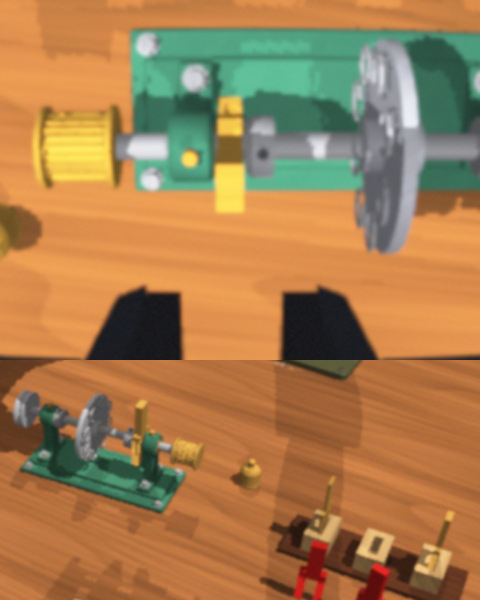

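The final picture shows the shim upright between bearing and collar at (230,150). The middle stand is empty, and the other two shims and the lamp cap are where they were.

```bash
python3 -c "
from plant import r
print(r.finish_job())"
```

```text
the job is handed in; nothing more can be done
None
```

I felt about 14 mm of end float, left the shaft pushed in, and seated shim_10 fully down over the shaft between near collar and knob-side bearing (≈4 mm float left, the least any of the three allows); stop loads were about 5 N, the rest looked undisturbed in the last picture, and the job is handed in with no verdict returned.

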